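# Shut the disc tray and hold the clamp bridge over its screw posts

## Task

I am closing up this disc player: first push its open disc tray, with the test disc in it, fully home, then pick up the loose steel clamp bridge and bring it over the tray, with its two-hole end over the two brass posts and its one-hole end over the single post. Hold it there level, hovering about a centimetre above the posts with every hole centred over its threaded hole, and finish while still holding it so that I can start the screws. Do not let the bridge touch the player, and leave the other things on the bench where they are.

Things in the scene. Friction and masses are not known exactly. Their poses are not given: they have to be found in the camera images.
- player: Sizes in mm. Opened disc player, fixed; 250 deep (x), 320 wide (y). Origin: centre of its underside, on the bench; x runs from its front to its back, y to its left. Black front panel: face at x = -125, top at z = 68, the highest. Loader centred at y = 40: two grey rails (tops z = 46) carry three brass posts; disc on the tray at z = 33. Board and transformer right, to z = 50. Yaw within 0.12 rad.
- tray (a joint): How far the disc tray is out, m: 0 = fully home (firm stop, front flush with the front panel), 0.118 = furthest out. Slides along the player's x with 2 N of friction and light damping, no spring; stays where it is left. Starts 0.06 to 0.105 out.
- tray_front (a point): Sizes in mm. Centre of the tray's front face, a silver strip 138 wide, 24 high (21 to 45 above the bench); same axes as the player. Push it towards the player's +x. With the tray home it lies at (-125, 40, 33) in player's frame.
- bridge: Sizes in mm. Loose folded-steel clamp bridge, about 0.13 kg: plate 178 long (y), 50 wide (x), narrower at its one-hole end (-y); two-hole end +y. Origin: its centre, level with the lower edges of its flanges (on the bench at the start). Plate z = 14 to 16.5. In place its axes are the player's. Starts left or right in front of the player, yaw within 0.5 rad.
- bridge_mid (a point): Sizes in mm. Middle of the bridge's plate, at its underside, 14 above its origin. Over the middle 110 of the length both long edges are folded down as flanges 14 high: grip across these, 50 wide over the outside. A round white housing, 36 across, stands on the plate here, its top 22.5 above the bridge's origin.
- post1 (a point): Sizes in mm. Threaded hole in brass post 1 of the player: post 11 across, 14 above its rail, dark thread 4 across. The point: centre of the post's flat top, fixed at (-60, 118, 60) in player's frame, with its axes. Mates with hole1.
- post2 (a point): Sizes in mm. Threaded hole in brass post 2 of the player: post 11 across, 14 above its rail, dark thread 4 across. The point: centre of the post's flat top, fixed at (-30, 118, 60) in player's frame, with its axes. Mates with hole2.
- post3 (a point): Sizes in mm. Threaded hole in brass post 3 of the player: post 11 across, 14 above its rail, dark thread 4 across. The point: centre of the post's flat top, fixed at (-45, -38, 60) in player's frame, with its axes. Mates with hole3.
- hole1 (a point): Sizes in mm. Round screw hole 1 of the bridge, 8 across. The point: its centre at the plate's underside, at (-15, 78, 14) in bridge's frame.
- hole2 (a point): Sizes in mm. Round screw hole 2 of the bridge, 8 across. The point: its centre at the plate's underside, at (15, 78, 14) in bridge's frame.
- hole3 (a point): Sizes in mm. Round screw hole 3 of the bridge, 8 across. The point: its centre at the plate's underside, at (0, -78, 14) in bridge's frame.
- dish: Sizes in mm. Bystander: round steel dish with brass screws, 84 across, 22 high; origin under its centre. Stands on the other side from the bridge.
- screwdriver: Sizes in mm. Bystander: screwdriver lying just left of the player, along its side.
- meter: Sizes in mm. Bystander: yellow multimeter lying face up on the right, 170 x 85 x 42.
- spray: Sizes in mm. Bystander: spray can with a blue band on the left, 52 across, 160 high.
- spool: Sizes in mm. Bystander: spool of solder on the left, 54 across, 42 high.
Things that resemble listed ones, but are neither listed nor needed, are in the scene too. What is shaped like the bridge but brown or turquoise is not meant.

How it is judged:
By the outcome, as a careful person would: the job done as asked, in the order asked, and still so for the second after the job is handed in, while the arm keeps its last pose, push and grip.
It also fails if it takes over 59 s, if anything falls off the work surface, if the arm or the gripper's body presses on something with over 40 N, if the wrist force passes 120 N, or if a joint passes its speed limit or range.

## Robot

A 7-joint arm with a two-finger parallel gripper is mounted at the origin on the work surface. World frame = base frame: x ahead of the robot, y to its left, z up, the work surface at z = 0. Lengths are in m, angles in rad, forces in N, time in s.
With the tool pointing down it reaches from about 0.35 to 0.9 m from the base axis. Payload 8.1 kg.
Tool frame: the origin (TCP) lies midway between the tips of the shut fingers; the grasp point (between the pads) lies 19 mm behind it; z points along the fingers, y is the line along which they close (so a half turn about z gives the same grasp; the last joint's range is limited). The gripper opens to 92 mm and grips with 3 to 60 N. Pads are 19 mm wide; open, the fingers measure 130 mm over their backs; the gripper's body (75 mm by 190 mm) begins 47 mm behind the grasp point.
Start: joints at [1.239, 0.434, 0.025, 1.573, -0.012, 1.134, -0.075], TCP at [0.142, -0.609, 0.227] pointing down, gripper open.
Joint ranges: [-2.62, 2.62], [-0.44, 2.09], [-1.27, 1.32], [0.08, 2.57], [-1.32, 4.46], [0.12, 2], [-2.74, 2.74]. Speed limits (rad/s): [2.22, 2.22, 3.01, 3.01, 3.14, 3.14, 3.14].

## Interface

Orientations are given as a unit quaternion [w, x, y, z].
In Python, from station import robot gives the robot as it stands. Calls block until the motion is done:
- robot.move_ptp(position, orientation): joint-space move of the TCP to a pose.
- robot.move_l(position, frame=None, velocity=0.15, stop_force=None): straight line of the TCP; frame=None keeps the orientation; velocity is the mean speed in m/s. With stop_force (N) it stops when the force on the tool has changed by that much, and returns True; else False.
- robot.goto_joints(angles): joint-space move.
- robot.move_gripper(opening, grip_force=None): finger opening in m; grip_force is the grip in N (None keeps the last); returns when the fingers have stopped.
- robot.sleep(seconds).
- robot.ik(position, orientation): joint angles nearest the present ones, or None.
- robot.get_image(name): name is "scene" or "top" or "wrist"; returns a dict with "pixels" (480x640x3 uint8, blue, green, red), "vfov" (degrees; the focal length in pixels is half the picture's height over the tangent of half this angle, whatever the lens; pixels are square), "cx", "cy" (the principal point, pixels), "k1" (the pictures are not rectified: a ray, as slopes to the right and down, at radius r is drawn at 1 + k1 r^2 times it, then the intrinsics apply), "eye" and "rotation" of the camera in the world. Camera axes: x right, y down, z forward; pixel columns grow to the right and rows downward; lengths in m; the calibration is good to about 2 mm. A picture is of the moment at which its call begins. There is no depth.
A pose or a line that the arm cannot do raises robot.MotionError and nothing moves.
- robot.close_job(): hands the job in; it is judged then, once.
Readings, each from a call of its own:
- robot.read_t(): time.
- robot.read_joint_pos(): joint angles.
- robot.read_joint_vel(): joint speeds.
- robot.read_tau(): joint torques, N m.
- robot.read_tcp_pos(): TCP position.
- robot.read_orientation(): TCP orientation.
- robot.read_ft_force(): force on the tool from outside, world axes, zero at the start.
- robot.read_moment(): the same for the moment, N m.
- robot.read_opening(): finger opening in m.
- robot.read_finger_force(): force on a finger pad.
Only numpy, scipy, OpenCV 4.12 (cv2) and the standard library are available. Lean on these libraries where they do the work, as an engineer would, in place of code of your own. Each camera call takes 0.05 s, during which the arm holds its last target. There are 200 camera calls.

## Working session

There is one attempt and no reset: what is moved stays moved. The work goes in short steps, each a Python script; the robot and the scene stay as the last script left them, time stands still between calls to the robot, and variables do not carry over. Pictures are saved under pics/ and viewed, at most 10 in all, crops included, and the job is handed in when it is done.

```bash
ls; mkdir -p pics; cat > h.py <<'E'
import numpy as np, cv2
from station import robot
def K(im):
    f=240/np.tan(np.radians(im["vfov"])/2)
    return np.array([[f,0,im["cx"]],[0,f,im["cy"]],[0,0,1.]])
def ray(im,uv):
    k=K(im); d=np.array([(uv[0]-k[0,2])/k[0,0],(uv[1]-k[1,2])/k[1,1]])
    s=d.copy()
    for _ in range(30): s=d/(1+im["k1"]*(s@s))
    return np.array(im["rotation"]).reshape(3,3)@np.r_[s,1]
def plane(im,uv,z):
    e=np.array(im["eye"]); r=ray(im,np.array(uv,float)); return e+r*(z-e[2])/r[2]
def proj(im,p):
    c=np.array(im["rotation"]).reshape(3,3).T@(np.array(p)-im["eye"]); s=c[:2]/c[2]
    s=s*(1+im["k1"]*(s@s)); k=K(im); return k[:2,:2]@s+k[:2,2]
def snap(n,f=None):
    im=robot.get_image(n)
    if f: cv2.imwrite("pics/"+f,im["pixels"]); np.save("pics/"+f[:-4]+".npy",im,allow_pickle=True)
    return im
def load(f): return np.load("pics/"+f+".npy",allow_pickle=True).item()
E
python3 - <<'E'
from h import *
for n in("top","scene"):
    im=snap(n,n+"0.png"); print(n,im["eye"],np.round(im["rotation"],3).tolist(),im["vfov"],im["k1"])
print(robot.read_orientation(),robot.read_t())
E
```

```text
pics
top [0.45907637 0.02257047 1.40395243] [0.022, -0.706, 0.707, -0.036] 42.69895498849158 0.04410746285652317
scene [ 1.40657684 -0.26000805  0.84884279] [-0.333, 0.729, 0.547, -0.243] 52.24769559976993 -0.05361453232136513
[-6.81098991e-04  9.93470026e-01  1.14091304e-01 -1.30509711e-04] 0.1
```

View pics/top0.png

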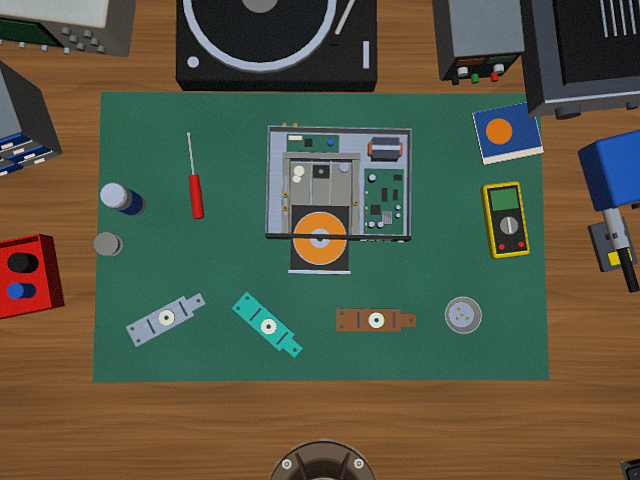

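View pics/scene0.png

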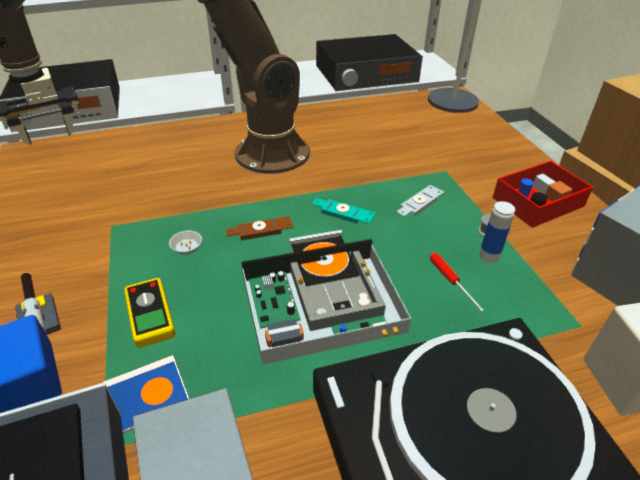

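```bash
python3 - <<'E'
s=open('h.py').read()
s=s.replace('np.array(im["rotation"]).reshape(3,3)','Rm(im)').replace('def ray',"""from scipy.spatial.transform import Rotation as Ro
def Rm(im):
    q=np.array(im["rotation"]); return Ro.from_quat(q[[1,2,3,0]]).as_matrix() if q.size==4 else q
def ray""",1)
open('h.py','w').write(s)
from h import *
im=load("top0"); p=im["pixels"]
a=cv2.resize(p[285:355,115:215],None,fx=4,fy=4,interpolation=cv2.INTER_CUBIC)
b=cv2.resize(p[120:280,260:420],None,fx=3.5,fy=3.5,interpolation=cv2.INTER_CUBIC)
c=np.zeros((600,1000,3),np.uint8);c=np.zeros((560,800,3),np.uint8)
c[:280,:240]=a[:,80:320];c[:,240:800]=b
cv2.imwrite("pics/crop.png",c)
hsv=cv2.cvtColor(p,cv2.COLOR_BGR2HSV)
print(hsv[330,150],hsv[330,120],hsv[201,285],hsv[272,320],hsv[120,150])
# bridge mask: not green mat inside region
m=np.zeros(p.shape[:2],np.uint8); m[285:355,115:215]=(hsv[285:355,115:215,1]<90)*255
cn=max(cv2.findContours(m,0,2)[0],key=cv2.contourArea)
r=cv2.minAreaRect(cn); print(r); B=[plane(im,q,.0155)[:2] for q in cv2.boxPoints(r)]; print(np.round(B,4))
print([round(float(np.linalg.norm(B[i]-B[i-1])),4) for i in range(4)], np.round(np.mean(B,0),4))
print("tray",plane(im,(320,272),.045),plane(im,(290,272),.045),plane(im,(350,272),.045))
for q in[(268,239),(411,239)]: print("panel",plane(im,q,.068))
E
```

```text
[109  47 189] [ 81 140  95] [107  49 181] [109  47 213] [ 78 118 106]
((166.41339111328125, 317.4976806640625), (23.53342628479004, 82.35624694824219), 61.78263854980469)
[[0.3772 0.4353]
 [0.4625 0.2772]
 [0.4163 0.2518]
 [0.3317 0.4098]]
[0.0522, 0.1797, 0.0528, 0.1793] [0.3969 0.3435]
tray [0.49610332 0.00225257 0.045     ] [0.49624275 0.06850742 0.045     ] [ 0.49597923 -0.0641344   0.045     ]
panel [0.56753316 0.11574992 0.068     ]
panel [ 0.56725303 -0.19665397  0.068     ]
```

View pics/crop.png

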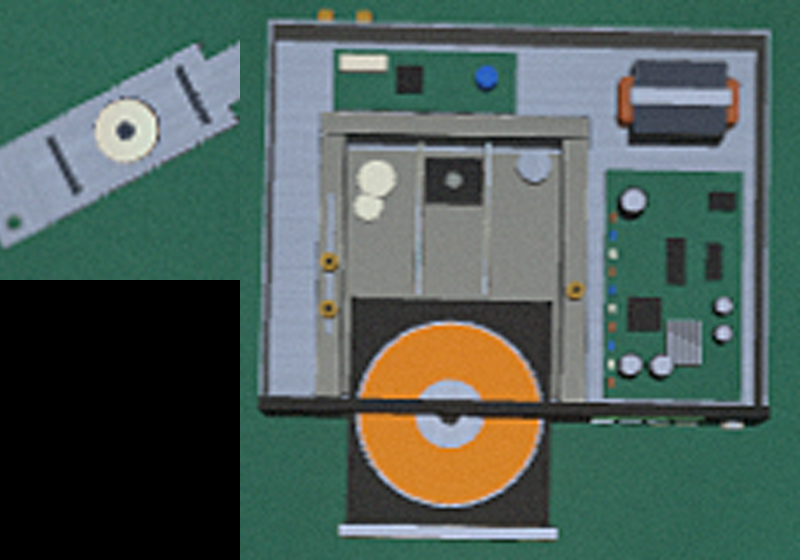

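Crop: the bridge is the steel-grey part, housing at top-image (166,318), two-hole end lower left at about (133,332). The turquoise part (268,326) and the brown part (376,320) are decoys. The posts are at about (285,195), (285,208) and (356,203), and the tray front is at (320,272). Next I'll take a wrist view over the player.

```bash
cat >> h.py <<'E'
def quat(yaw,tilt=0,flip=False):
    """tool down, tool y along world heading yaw; tilt: lean fingertips to world +x"""
    c,s=np.cos(yaw),np.sin(yaw); sg=-1 if flip else 1
    M=np.array([[-s*sg,c*sg,0],[c*sg,s*sg,0],[0,0,-1]])
    M=Ro.from_euler('y',-tilt).as_matrix()@M
    q=Ro.from_matrix(M).as_quat(); return q[[3,0,1,2]]
PL=np.array([[-60,118],[-30,118],[-45,-38]])/1000
def fit(P,Q):
    """2D rigid: Q = R P + t; returns yaw,t,resid"""
    a,b=P-P.mean(0),Q-Q.mean(0)
    y=np.arctan2((a[:,0]*b[:,1]-a[:,1]*b[:,0]).sum(),(a*b).sum()); R=np.array([[np.cos(y),-np.sin(y)],[np.sin(y),np.cos(y)]])
    t=Q.mean(0)-R@P.mean(0); return y,t,(P@R.T+t)-Q
def yellow(im,z=.06,lo=(12,120,90),hi=(28,255,255)):
    h=cv2.cvtColor(im["pixels"],cv2.COLOR_BGR2HSV); m=cv2.inRange(h,lo,hi)
    n,l,st,ce=cv2.connectedComponentsWithStats(m)
    return [(ce[i].round(1).tolist(),int(st[i,4]),plane(im,ce[i],z).round(4)[:2].tolist()) for i in range(1,n) if st[i,4]>6]
E
python3 - <<'E'
from h import *
im=load("top0")
Q=np.array([plane(im,q,.06)[:2] for q in[(285.1,208),(285.4,194.9),(355.7,202.9)]])
print(Q.round(4),fit(PL,Q))
q0=robot.read_joint_pos()
for z in(.2,.25,.3):
  for yaw in(0,np.pi/2):
    for f in(0,1):
      print(z,round(yaw,2),f,np.round(x,2) if (x:=robot.ik([.55,.0,z],quat(yaw,0,f))) is not None else None)
for n,p,y,t in(("push",[.46,.002,.033],np.pi/2,.15),("grasp",[.397,.3435,.003],.49,0),("final",[.65,.04,.06],0,0)):
    for f in(0,1):
      x=robot.ik(p,quat(y,t,f)); print(n,f,None if x is None else np.round(x,2))
E
```

```text
[[ 0.6366  0.079 ]
 [ 0.6658  0.0785]
 [ 0.648  -0.0767]] (np.float64(-0.020494507149420044), array([ 0.69377306, -0.03997846]), array([[-4.40420564e-04,  1.79107548e-04],
       [ 4.47359442e-04,  1.60648081e-04],
       [-6.93887759e-06, -3.39755629e-04]]))
0.2 0 0 [ 0.42  0.43 -0.7   1.75  0.31  1.07 -0.39]
0.2 0 1 [-0.87  0.55  1.16  1.85 -0.56  1.12 -2.65]
0.2 1.57 0 [ 0.53  0.48 -0.88  1.74  0.41  1.11  1.09]
0.2 1.57 1 [ 0.3   0.39 -0.53  1.76  0.23  1.05 -1.88]
0.25 0 0 [ 0.44  0.39 -0.72  1.68  0.27  1.18 -0.36]
0.25 0 1 [-0.89  0.47  1.16  1.78 -0.47  1.2  -2.73]
0.25 1.57 0 [ 0.55  0.44 -0.9   1.67  0.37  1.21  1.13]
0.25 1.57 1 [ 0.33  0.35 -0.57  1.69  0.21  1.16 -1.86]
0.3 0 0 [ 0.45  0.35 -0.75  1.6   0.25  1.28 -0.33]
0.3 0 1 [ 0.64  0.45 -1.06  1.59  0.4   1.34  2.67]
0.3 1.57 0 [ 0.56  0.4  -0.92  1.59  0.33  1.31  1.17]
0.3 1.57 1 [ 0.35  0.32 -0.6   1.61  0.19  1.27 -1.85]
push 0 [ 0.18  0.43 -0.39  2.27  0.54  0.37  0.9 ]
push 1 [ 0.07  0.42 -0.26  2.28  0.4   0.33 -2.1 ]
grasp 0 [-0.64  0.59 -0.23  2.01  0.24  0.57 -0.55]
grasp 1 [-0.1   0.86 -1.08  1.97  0.97  0.95  1.95]
final 0 [ 0.23  0.72 -0.59  1.63  0.48  0.93 -0.53]
final 1 [-0.78  0.94  1.14  1.73 -0.95  1.13 -2.48]
```

```bash
python3 - <<'E'
from h import *
robot.move_gripper(0.0)
Y=np.pi/2-.02
robot.move_ptp([.52,0,.30],quat(Y))
snap("wrist","w1.png")
q=quat(Y,.15)
robot.move_ptp([.45,.003,.12],q)
robot.move_l([.45,.003,.033])
hit=robot.move_l([.60,.000,.033],velocity=.06,stop_force=12)
print(hit,robot.read_tcp_pos(),robot.read_ft_force(),robot.read_t())
E
```

```text
True [0.56066124 0.00062566 0.03198254] [-1.21820017  0.04039341  1.86451008] 7.3667
```

View pics/w1.png

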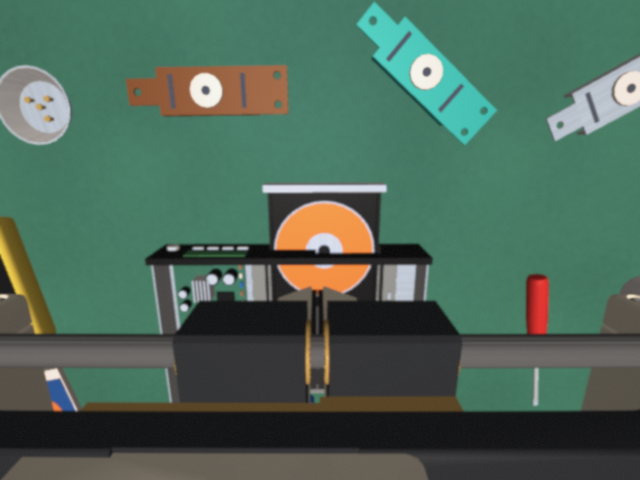

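The wrist view shows the tray front at (325,188), with the steel bridge at upper right (630,88) and the decoys next to it. The push stopped at the expected home position. I'll press once more, back off and check from above.

```bash
python3 - <<'E'
from h import *
hit=robot.move_l([.58,.0003,.033],velocity=.03,stop_force=15)
print(hit,robot.read_tcp_pos(),robot.read_ft_force())
robot.move_l([.48,.002,.033],velocity=.2)
robot.move_l([.44,.05,.16],velocity=.3)
robot.move_gripper(.085)
robot.move_ptp([.38,.27,.16],quat(.49))
w=snap("wrist","w2.png"); im=snap("top","top1.png")
print(robot.read_t()); p=im["pixels"]
a=cv2.resize(p[160:260,260:420],None,fx=4,fy=4,interpolation=cv2.INTER_CUBIC)[:,:400]
c=np.zeros((480,800,3),np.uint8);c[:400,:400]=a;c[:300,400:]=cv2.resize(w["pixels"],(400,300));cv2.imwrite("pics/c2.png",c)
E
```

```text
True [5.60516910e-01 4.83094613e-04 3.11538949e-02] [-0.80557806  0.4555259   0.35129942]
11.625
```

View pics/c2.png

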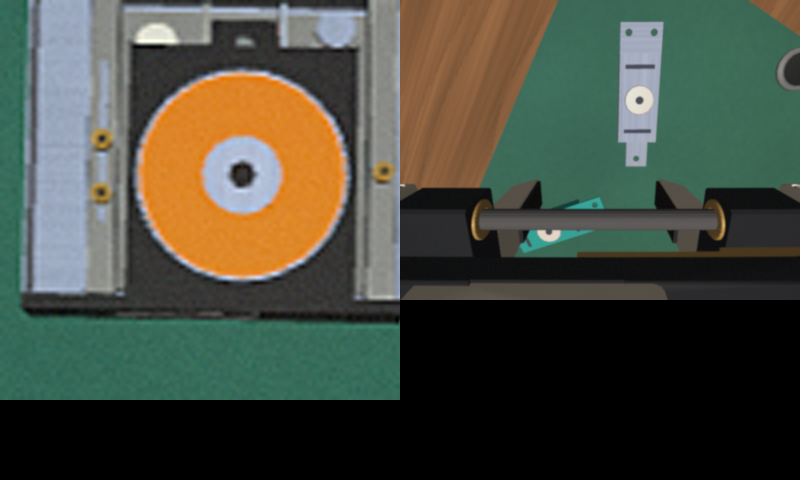

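The tray is home and flush: the disc centre has moved back and no silver strip shows ahead of the panel. The wrist view shows the bridge holes at full-resolution pixels of about (364,51), (406,51) and (376,253), with the housing at (383,160).

```bash
cat >> h.py <<'E'
HB=np.array([[-15,78],[15,78],[0,-78]])/1000
def hole(im,g,r=9):
    """centroid of the spot that differs from grey plate near guess g"""
    x,y=map(int,g); c=im["pixels"][y-r:y+r+1,x-r:x+r+1].astype(float)
    v=c.max(2); t=(np.percentile(v,80)+v.min())/2
    n,l,st,ce=cv2.connectedComponentsWithStats((v<t).astype(np.uint8))
    i=min((i for i in range(1,n) if st[i,4]>3),key=lambda i:np.hypot(*(ce[i]-r))); return ce[i]+[x-r,y-r],st[i,4]
E
python3 - <<'E'
from h import *
w=load("w2"); H=[hole(w,g) for g in[(364,51),(406,51),(376,253)]]; print(H)
Q=np.array([plane(w,h[0],.0165)[:2] for h in H]); y,t,r=fit(HB,Q); print(y,t,r)
im=load("top1")
G=[(285.5,194.9+13),(285.5,194.8),(356,202.9)]
for h in yellow(im):
    if 270<h[0][0]<370 and 180<h[0][1]<220: print(h)
E
```

```text
[(array([365.88990826,  51.56880734]), np.int32(109)), (array([406.20183486,  51.37614679]), np.int32(109)), (array([377.43661972, 253.22535211]), np.int32(71))]
0.4944025410071547 [0.39794207 0.34585036] [[-9.87242277e-05 -5.32352875e-05]
 [ 1.15993709e-04  1.22302015e-05]
 [-1.72694816e-05  4.10050860e-05]]
([320.0, 203.5], 1711, [0.6467, 0.0021])
([285.2, 194.3], 19, [0.6672, 0.079])
([355.4, 202.5], 13, [0.649, -0.076])
([284.8, 208.1], 17, [0.6365, 0.0798])
```

```bash
python3 - <<'E'
from h import *
q=quat(.4944)
robot.move_ptp([.3979,.3459,.10],q)
hit=robot.move_l([.3979,.3459,.003],velocity=.12,stop_force=15)
robot.move_gripper(.03,grip_force=30)
print(hit,robot.read_tcp_pos(),robot.read_opening(),robot.read_finger_force())
robot.move_l([.3979,.3459,.20],velocity=.15)
print(robot.read_opening(),robot.read_ft_force())
y=-.0205;t=np.array([.6938,-.040]);R=np.array([[np.cos(y),-np.sin(y)],[np.sin(y),np.cos(y)]])
c=R@[-.045,.040]+t; print(c)
# stop short to see the posts ahead (towards -y of them)
robot.move_ptp([c[0],c[1]-.05,.20],quat(y))
snap("wrist","w3.png");snap("top","top3.png");print(robot.read_t(),robot.read_tcp_pos())
E
```

```text
False [0.39793432 0.34591993 0.003075  ] 0.04954937599465966 29.99991036951542
0.049785108146097566 [ 0.40211582  0.13323598 -0.95317945]
[0.6496294  0.00091403]
16.9833 [ 0.64948362 -0.04695763  0.2002976 ]
```

View pics/w3.png

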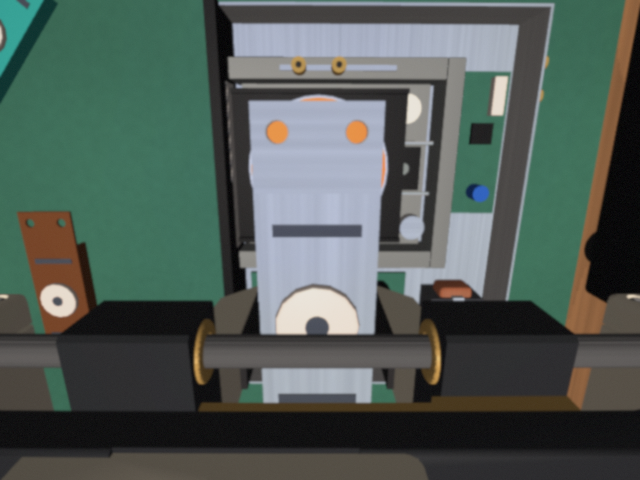

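The bridge is held square, with holes 1 and 2 at (277,132) and (357,132). Posts 1 and 2 are ahead at (299,65) and (339,65).

```bash
python3 - <<'E'
from h import *
w=load("w3"); tcp=np.array([.64948,-.04696,.2003])
print("now",robot.read_tcp_pos(),robot.read_orientation(),quat(-.0205))
hs=cv2.cvtColor(w["pixels"],cv2.COLOR_BGR2HSV)
for g in[(277,132),(357,132)]:
    m=cv2.inRange(hs,(3,150,120),(20,255,255)); m2=np.zeros_like(m); m2[g[1]-16:g[1]+17,g[0]-16:g[0]+17]=m[g[1]-16:g[1]+17,g[0]-16:g[0]+17]
    M=cv2.moments(m2,True); c=(M['m10']/M['m00'],M['m01']/M['m00']); print("hole",c,M['m00'],plane(w,c,.2125)-w["eye"]*0)
for h in yellow(w,lo=(10,100,60)):
    if h[0][1]<80 and 280<h[0][0]<360: print("post",h)
for g in[(299,65),(339,65)]: c,a=hole(w,g,5); print("thread",c,a,plane(w,c,.06))
im=load("top3")
for h in yellow(im):
    if 270<h[0][0]<370 and 180<h[0][1]<220: print("top",h)
E
```

```text
now [ 0.64948362 -0.04695763  0.2002976 ] [-1.61379703e-04  7.13264614e-01  7.00894749e-01  3.37795161e-04] [0.         0.71431735 0.69982192 0.        ]
hole (276.72909698996654, 131.67558528428094) 299.0 [0.63605795 0.03175028 0.2125    ]
hole (356.32441471571906, 131.60535117056855) 299.0 [0.66616603 0.03123811 0.2125    ]
post ([298.2, 65.1], 170, [0.6384, 0.0815])
post ([338.4, 65.1], 174, [0.668, 0.0809])
thread [298.  64.] 21 [0.63825182 0.08221326 0.06      ]
thread [339.  64.] 21 [0.66847673 0.08167575 0.06      ]
top ([307.4, 183.5], 11, [0.6913, 0.03])
top ([311.6, 214.2], 694, [0.623, 0.0206])
top ([285.2, 194.4], 17, [0.667, 0.0788])
top ([307.1, 198.4], 11, [0.6581, 0.0306])
top ([284.8, 208.1], 16, [0.6364, 0.0797])
```

```bash
python3 - <<'E'
from h import *
q=quat(-.019)
robot.move_l([.651,.0025,.20],frame=q,velocity=.1)
robot.move_l([.651,.0025,.067],velocity=.1,stop_force=8)
robot.sleep(.3)
w=snap("wrist","w4.png");t=snap("top","top4.png");print(robot.read_t(),robot.read_tcp_pos(),robot.read_orientation())
c=np.zeros((540,800,3),np.uint8)
c[:300,:400]=cv2.resize(w["pixels"],(400,300))
c[:300,400:]=cv2.resize(t["pixels"][165:240,270:370],None,fx=4,fy=4,interpolation=cv2.INTER_CUBIC)
c[300:,:]=cv2.resize(w["pixels"][100:160,220:420],None,fx=4,fy=4,interpolation=cv2.INTER_CUBIC)
cv2.imwrite("pics/c4.png",c)
E
```

```text
19.5333 [0.65105062 0.00248694 0.06711837] [7.48918991e-05 7.13785692e-01 7.00364175e-01 5.57170350e-05]
```

View pics/c4.png

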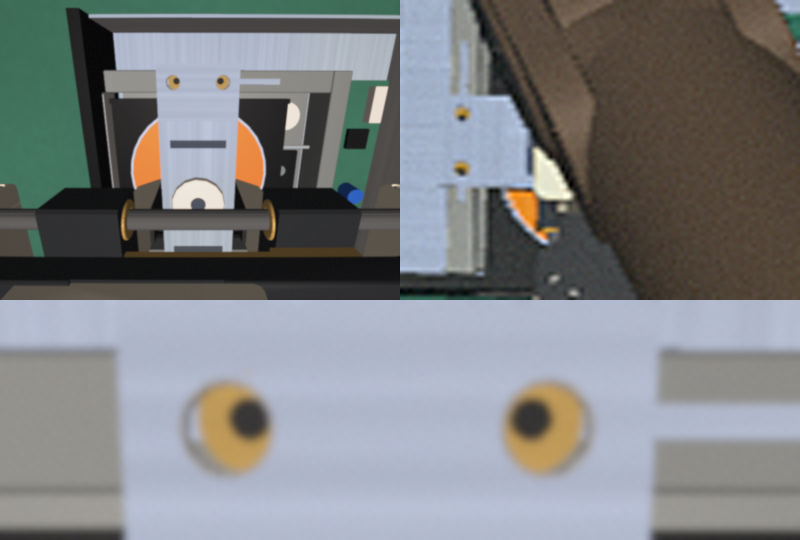

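Through the holes I can see the brass and dark threads. In full-resolution pixels the threads are at (282,129.5) and (352.8,129.5), and the hole centres at (276.8,131.8) and (357,131.8). I'll turn these into an offset.

```bash
python3 - <<'E'
from h import *
w=load("w4")
a=[plane(w,p,.06) for p in[(282,129.6),(352.8,129.6)]]
for z in(.0805,.0793):
  b=[plane(w,p,z) for p in[(276.8,131.8),(357,131.8)]]
  print(np.round(a,4)[:,:2].tolist(),np.round(b,4)[:,:2].tolist(),np.round(np.mean(a,0)-np.mean(b,0),4))
# top: threads & holes by crop pixels (270+x/4,165+y/4)
t=load("top4")
hs=cv2.cvtColor(t["pixels"],cv2.COLOR_BGR2HSV)
for h in yellow(t,lo=(12,70,60)):
    if 275<h[0][0]<295 and 185<h[0][1]<215: print(h, plane(t,h[0],.0805))
# plate end edge rows/cols in top: grey bright plate extents at hole columns
g=t["pixels"].max(2); print(g[184:216,289].tolist()); print(g[200,274:300].tolist())
E
```

```text
[[0.6382, 0.0821], [0.6685, 0.0815]] [[0.638, 0.0808], [0.6681, 0.0802]] [ 0.0002  0.0012 -0.0205]
[[0.6382, 0.0821], [0.6685, 0.0815]] [[0.6379, 0.0809], [0.6683, 0.0803]] [ 0.0002  0.0012 -0.0193]
[123, 126, 128, 124, 123, 211, 205, 202, 206, 209, 202, 204, 206, 204, 200, 201, 203, 203, 202, 201, 204, 205, 206, 204, 203, 205, 205, 180, 107, 107, 109, 111]
[205, 203, 202, 198, 203, 202, 201, 196, 193, 200, 202, 201, 203, 196, 204, 203, 201, 201, 204, 199, 195, 203, 202, 199, 203, 201]
```

```bash
python3 - <<'E'
from h import *
t=load("top4"); print("top plate mid x",plane(t,(289,199.9),.0805)[0],"post mid x at that y",np.mean([plane(t,(284.8,208.1),.06)[0],plane(t,(285.2,194.4),.06)[0]])-.0)
robot.move_l([.6513,.0037,.0591],frame=quat(-.0195),velocity=.04,stop_force=8)
robot.sleep(.4)
w=snap("wrist","w5.png");s=snap("scene","s5.png")
print(robot.read_t(),robot.read_tcp_pos(),robot.read_orientation(),robot.read_ft_force(),robot.read_opening(),robot.read_joint_vel().max() if hasattr(robot.read_joint_vel(),'max') else '')
c=np.zeros((600,800,3),np.uint8)
c[:240]=cv2.resize(w["pixels"][100:160,220:420],None,fx=4,fy=4,interpolation=cv2.INTER_CUBIC)
c[240:]=cv2.resize(s["pixels"][225:345,230:430][:90],(800,360),interpolation=cv2.INTER_CUBIC)
cv2.imwrite("pics/c5.png",c)
E
```

```text
top plate mid x 0.6516528293309678 post mid x at that y 0.6516423395053988
20.3833 [0.65132945 0.00369243 0.05916958] [1.81050337e-05 7.13988232e-01 7.00157697e-01 5.05117369e-05] [-0.20581224  0.29052514 -1.09597057] 0.049402911420124394 0.001551115914428802
```

View pics/c5.png

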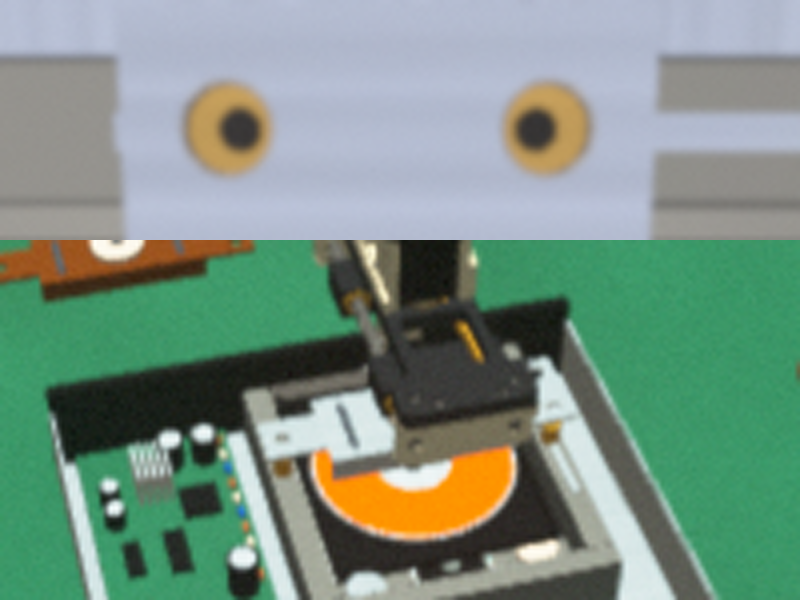

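The hover view shows all holes over brass: threads at (280,132.3) and (353.8,132.3), holes at (276.9,132) and (356.9,132). In the scene view, hole 3 sits right above post 3 at about (300.5,274). Last, a numeric check.

```bash
python3 - <<'E'
from h import *
w=load("w5"); s=load("s5")
a=np.array([plane(w,p,.06) for p in[(280.,132.2),(353.8,132.2)]]); b=np.array([plane(w,p,.0718) for p in[(276.9,132),(356.9,132)]])
print("delta mm",((a-b)*1e3).round(1)[:,:2].tolist())
c=np.array([.65133,.00369]); y=-.0195
h3=c+np.array([np.sin(y)*.078,-np.cos(y)*.078]); print("pred hole3",h3,proj(s,[*h3,.0725]),"post3 base view",proj(s,[*h3,.06]))
p=s["pixels"]; hs=cv2.cvtColor(p,cv2.COLOR_BGR2HSV)
print([(x[0],x[1]) for x in yellow(s,lo=(10,90,50)) if 290<x[0][0]<380 and 260<x[0][1]<300])
print("post3 from top1",plane(load("top1"),(355.4,202.5),.06))
E
```

```text
delta mm [[0.0, 0.1], [-0.0, 0.1]]
pred hole3 [ 0.6498091  -0.07429517] [300.1614349  273.99812219] post3 base view [300.2564411  277.92292047]
[([326.8, 265.7], 12), ([367.1, 272.6], 19), ([334.8, 288.3], 696), ([300.4, 281.4], 15)]
post3 from top1 [ 0.64890122 -0.07605105  0.06      ]
```

```bash
python3 -c "
from station import robot
print(robot.close_job())"
```

```text
the job is handed in; nothing more can be done
None
```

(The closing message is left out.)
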